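# Probe a clamped serpentine

## Robot

A 7-joint arm with a two-finger parallel gripper is mounted at the origin on the work surface. World frame = base frame: x ahead of the robot, y to its left, z up, the work surface at z = 0. Lengths are in m, angles in rad, forces in N, time in s.
With the tool pointing down it reaches from about 0.35 to 0.9 m from the base axis. Payload 7.2 kg.
Tool frame: the origin (TCP) lies midway between the tips of the shut fingers; the grasp point (between the pads) lies 19 mm behind it (grip_point_offset is the z of the grasp point in the tool frame, in m); z points along the fingers, y is the line along which they close (so a half turn about z gives the same grasp; the last joint's range is limited). The gripper opens to 88 mm and grips with 3 to 60 N. Pads are 20 mm wide; open, the fingers measure 115 mm over their backs; the gripper's body (75 mm by 178 mm) begins 61 mm behind the grasp point.
Start: joints at [-1.378, 0.411, -0.013, 1.596, 0.006, 1.134, -0.082], TCP at [0.161, 0.604, 0.223] pointing down, gripper open.
Joint ranges: [-2.95, 2.95], [-0.29, 1.99], [-1.47, 1.44], [0.14, 2.54], [-1.03, 4.17], [0.13, 1.85], [-2.86, 2.86]. Speed limits (rad/s): [2.39, 2.39, 3.01, 3.01, 3.14, 3.14, 3.14].

## Interface

Orientations are given as [roll, pitch, yaw] about the fixed x, y, z axes, in that order (R = Rz(yaw) Ry(pitch) Rx(roll)).
In Python, from bench import * gives the robot as it stands.
- The arm moves only by the tool play_rows, never from a script. Its argument "steps" is one flat list of numbers, 7 for each row, row after row: the shift along the world's x, y, z as a fraction of full scale, then the turn, a rotation vector about the world's x, y, z as a fraction of full scale, then the opening, from 0 (shut) to 1 (fully open). A call has 1 to 12 rows; each row is the pose to reach, as a shift and turn from the pose commanded when the call began; what a row does not reach only later rows make up. Full scale, the value 1, is 0.25 m for a shift and 120 degrees for a turn. A row lasts 1/8 s, in which the tool goes at most 62.5 mm and 10.7 degrees, less where a joint would pass 70% of its speed; a pose out of reach is approached as far as the arm can. A call with a number of a shift or a turn outside -1 to 1 is refused whole. A call with a gripper value outside its range is refused whole. The fingers move at their own pace and stop on an object; the grip force is fixed at half the most. Time passes only in rows, so rows that repeat a pose let the fingers close. It gives the time, the measured TCP pose, the force, the opening and the grip force at its end, in the units of the state.
- observe(): the state, without advancing time (a new reading comes with each control period).
- read_camera(name): name is "scene" or "top" or "wrist"; returns (picture, depth): 384x512x3 uint8, red, green, blue; 384x512 float32, m along the optical axis (not along the pixel's ray), 0 where there is no reading.
- get_calibration(name): a dict with "fovy" (degrees; the focal length in pixels is half the picture's height over the tangent of half this angle, whatever the lens; pixels are square), "cx", "cy" (the principal point, pixels), "T" (4x4, takes a point from camera to world coordinates). Camera axes: x right, y down, z forward; pixel columns grow to the right and rows downward; lengths in m; the calibration is good to about 2 mm. A picture is of the moment at which its call begins: read the wrist's pose just before it. get_calibration takes no time and is no camera call; for the wrist camera it gives the pose at the moment of the call.
- finish_job(): hands the job in; it is judged then, once.
The state is a dict: "time": time; "q": joint angles; "joint_velocities": joint speeds; "effort": joint torques, N m; "position": TCP position; "orientation": TCP orientation; "ft_force": force on the tool from outside, world axes, zero at the start; "ft_torque": the same for the moment, N m; "width": finger opening in m; "grip_force": force on a finger pad.
Only numpy, scipy, OpenCV 4.12 (cv2) and the standard library are available. Lean on these libraries where they do the work, as an engineer would, in place of code of your own. Each camera call takes 0.05 s, during which the arm holds its last target. There are 200 camera calls.

## Task

Press the clamp lever's handle all the way down until the latch holds it, so that the pebble is clamped. Then lift the pen probe out of its wooden rest and hold it upright with its tip on the round pale spot on the pebble's flat top, its cross-bar in line with the scribed line and the sprung tip pushed in lightly, to about half of its 14 mm travel. Finish holding it like that, in the gripper; leave the dish, bottle and magnifier where they are.

Things in the scene. Friction and masses are not known exactly. Their poses are not given: they have to be found in the camera images.
- bed: Clamp bed: dark plate 170 (x) by 190 (y) by 15 mm, fixed. Origin: centre of its underside; z up. The pebble lies on it inside a low steel ring (112 mm across, top 23 mm over the bench) centred at bed x 0, y -25 mm. The clamp lever runs along bed x at y +40 mm, its black handle at the -x end. Hinge posts at x +72 mm reach 90 mm height.
- lever_hinge (a point): Middle of the lever's hinge axis: bed x +72, y +40 mm, 75 mm over the bench. Axes as the lever's.
- latch (a point): Nose of the brass spring bolt that holds the lever down: bed x -30, y +49 mm, 81 mm over the bench. Its post (26 by 20 mm, 100 mm high; bolt up to 105 mm) stands at bed y +84 mm, beside the lever; keep the gripper clear of it.
- clamp_lever (a joint): Clamp lever angle, rad: 0 = up (as found), grows as the handle is pressed down; level at 0.38, stops at 0.44. A spring drives it back up: let go too early it returns to 0, but pressed to 0.40 or more it slips under the spring bolt and stays at about 0.36. Pressing the handle takes about 3 N at first and 10 to 15 N near the bottom.
- lever_handle (a point): Centre of the top face of the lever's black handle (50 mm along the lever, 36 mm wide, 12 mm thick), 170 mm from the hinge axis. About 143 mm over the bench when up, 84 mm when latched, 71 mm fully down; on its way down it moves about 12 mm towards bed -x. Axes turn with the lever: x towards the hinge, z out of the top face.
- clamp_pad: Rubber pad (diameter 12 mm) on a sprung stem under the lever's side arm; origin at the centre of its underside. With the lever latched it presses the pebble at bed x 0, y -4 mm with about 3 N. The side arm, about 87 mm over the bench when latched, runs from the pad to the lever (bed y +40 mm).
- stone: Mottled green serpentine pebble, 92 (x) by 72 (y) by 38 mm, 0.5 kg, loose on the bed, sawn flat on top; its flat top lies 53 mm over the bench. Origin: centre of its underside; z up.
- spot (a point): Centre of the round pale spot (diameter 16 mm) on the pebble's flat top, 14 mm to -x and 10 mm to -y of the pebble's centre. The straight pale scribed line, 66 mm long and 2 mm wide, runs through it along this point's x axis (the pebble's x); z up, out of the top face.
- rest: Wooden block 90 (x) by 70 (y) by 70 mm high, fixed to the bench, with a round upright hole of 25 mm diameter through its middle in which the probe stands. Origin: centre of its underside.
- probe: Pen probe, 0.13 kg, upright in the rest. Origin: centre of the nose's lower end, z up the probe. Nose 22 mm diameter, 0 to 45 mm; at 45 to 55 mm a cross-bar 70 mm long along the probe's x, 8 mm wide, and a 30 mm square collar, sitting on the rest; 24 by 24 mm square grip (sides along x, y) from 55 mm to the top at 130 mm. In the rest the origin is 25 mm over the bench; lift 65 mm to clear it.
- probe_grip (a point): Point on the probe's axis 98 mm above its origin, in the square grip: a good place to grip (123 mm over the bench in the rest). Axes as the probe's.
- probe_tip (a point): End of the sprung tip (a round-ended pin of 8 mm diameter); 16 mm below the probe's origin when out, it moves up into the nose when pressed. Axes as the probe's.
- plunger (a joint): How far the sprung tip is pushed in, m: 0 = out, 0.014 = fully in. The spring gives 1.0 N at 0 and 0.25 N more for each mm (2.75 N at 7 mm, 4.5 N fully in).
- dish: Small white enamel specimen dish, 70 mm diameter, 22 mm high. Bystander. Origin: centre of its underside.
- bottle: Frosted brown glass bottle, 68 mm diameter, 150 mm high. Bystander. Origin: centre of its underside.
- magnifier: Tin magnifier stand: round foot of 90 mm diameter, stem, lens ring 124 mm high reaching 84 mm to its -x. Bystander. Origin: centre of its underside.
There are look-alikes about, which are no part of the job. There is more than one size of the probe; the job needs the middle-sized.

How it is judged:
On the way, in this order (a step that is already met when the one before it is completed fails the run):
1. the lever is latched down, the pad on the pebble, with the gripper away from the handle (value of joint clamp_lever above 0.34 rad and distance between the grasp point and lever_handle above 0.05 m and contact force between clamp_pad and stone above 0.3 N), for 0.2 s.
2. the probe is lifted clear of its rest (height (world z) of probe above 0.075 m and contact force between probe and rest below 0.1 N), for 0.1 s.
At the end, for the whole second after the job is handed in: Lever latched (over 0.34 rad), pad on the pebble; probe held in the fingers at rest, within 0.12 rad of upright, tip on the pebble within 8 mm of the spot's centre, bar within 0.2 rad of the line, tip pushed in 3 to 11.5 mm, pressing 0.5 to 6 N, touching nothing else (value of joint clamp_lever above 0.34 rad and contact force between clamp_pad and stone above 0.3 N and horizontal distance between probe_tip and spot below 0.008 m and z of probe_tip in the frame of spot between -0.004 and 0.004 m and angle between probe's own z axis and vertical below 0.12 rad and height (world z) of probe_grip above 0.14 m and angle between the x axis of probe and the x axis of spot, either way round below 0.2 rad and value of joint plunger between 0.003 and 0.0115 m and contact force between probe and stone between 0.5 and 6 N and contact force between the fingers and probe above 1 N and contact force between probe and bed below 0.1 N and contact force between probe and clamp_pad below 0.1 N and contact force between probe and rest below 0.1 N and linear speed of probe below 0.02 m/s); the arm keeps its last pose, push and grip.
It fails at once if the probe is pressed hard on the pebble (over 15 N) (contact force between probe and stone above 15 N).
It fails at once if the dish is displaced by more than 20 mm (distance of dish from where it was at the start of the episode above 0.02 m).
It fails at once if the bottle is displaced by more than 20 mm (distance of bottle from where it was at the start of the episode above 0.02 m).
It fails at once if the magnifier is displaced by more than 20 mm (distance of magnifier from where it was at the start of the episode above 0.02 m).
It also fails if it takes over 58 s, if anything falls off the work surface, if the arm or the gripper's body presses on something with over 40 N, if the wrist force passes 120 N, or if a joint passes its speed limit or range.

## Working session

There is one attempt and no reset: what is moved stays moved. The work goes in short steps, Python scripts to look and compute and a tool call to move; the robot and the scene stay as the last step left them, time stands still between calls to the robot, and variables do not carry over. Pictures are saved under pics/ and viewed, at most 10 in all, crops included, and the job is handed in when it is done.

Besides the shell and the picture viewer there is one more tool, called as name(argument=value, ...) on one line, values as JSON. play_rows: Moves the arm, as the interface text tells. Shift numbers are shares of 0.25 m and turn numbers shares of 120 degrees, none past 1 either way. Its arguments: {"type":"object","properties":{"steps":{"type":"array","items":{"type":"number","minimum":-1,"maximum":1}}},"required":["steps"]}

```bash
mkdir -p pics; ls
cat > h.py <<'E'
from bench import *
import numpy as np, cv2
def snap(n):
    c=get_calibration(n); im,d=read_camera(n)
    np.savez('pics/%s.npz'%n,im=im,d=d,T=c['T'],k=[c['fovy'],c['cx'],c['cy']])
    return im,d
def cloud(n):
    z=np.load('pics/%s.npz'%n); d=z['d']; f,cx,cy=z['k']; f=d.shape[0]/2/np.tan(np.radians(f)/2)
    v,u=np.mgrid[:d.shape[0],:d.shape[1]]
    P=np.stack([(u-cx)/f*d,(v-cy)/f*d,d,np.ones_like(d)],-1)@z['T'].T
    P[d==0]=np.nan
    return z['im'],P[...,:3]
E
python3 - <<'E'
from h import *
a,_=snap('scene');b,_=snap('top')
cv2.imwrite('pics/s1.png',cv2.resize(a[...,::-1],(800,600)));cv2.imwrite('pics/t1.png',cv2.resize(b[...,::-1],(800,600)))
o=observe();print(o)
for n in('scene','top','wrist'):
    c=get_calibration(n);print(n,c['fovy'],c['cx'],c['cy'],np.round(c['T'],3).tolist())
E
```

```text
pics
{'time': 0.1, 'q': array([-1.37820635,  0.41177593, -0.01274235,  1.59696518,  0.00558595,
        1.13429516, -0.08218817]), 'joint_velocities': array([-0.00053133, -0.00049105, -0.00124786, -0.00292582,  0.0001508 ,
        0.00145909, -0.00061505]), 'effort': array([ 3.34808748e-03, -5.89099038e+01,  6.44137524e-01, -2.91711509e+01,
       -5.38139069e-02,  1.44981116e-02,  6.94822120e-05]), 'position': array([0.16104982, 0.60341951, 0.22191843]), 'orientation': array([-3.14018628e+00,  7.47158022e-05,  2.88086064e+00]), 'ft_force': array([-1.01451254, -0.01386983,  0.29260418]), 'ft_torque': array([ 0.01095181,  0.01027253, -0.00501218]), 'grip_force': 0.0, 'width': 0.08804489191105182}
scene 46.56147234793022 263.8096939751732 191.91804272763733 [[0.076, 0.538, -0.839, 1.451], [0.997, -0.04, 0.065, -0.041], [0.001, -0.842, -0.54, 0.647], [0.0, 0.0, 0.0, 1.0]]
top 48.53632926474551 265.2583037027052 181.90820943716656 [[-0.021, -0.996, 0.086, 0.531], [-1.0, 0.022, 0.01, 0.013], [-0.012, -0.086, -0.996, 1.099], [0.0, 0.0, 0.0, 1.0]]
wrist 69.22775557626409 259.14909271666795 190.17301576276057 [[0.258, 0.931, 0.259, 0.091], [0.966, -0.248, -0.072, 0.622], [-0.002, 0.269, -0.963, 0.384], [0.0, 0.0, 0.0, 1.0]]
```

View pics/t1.png

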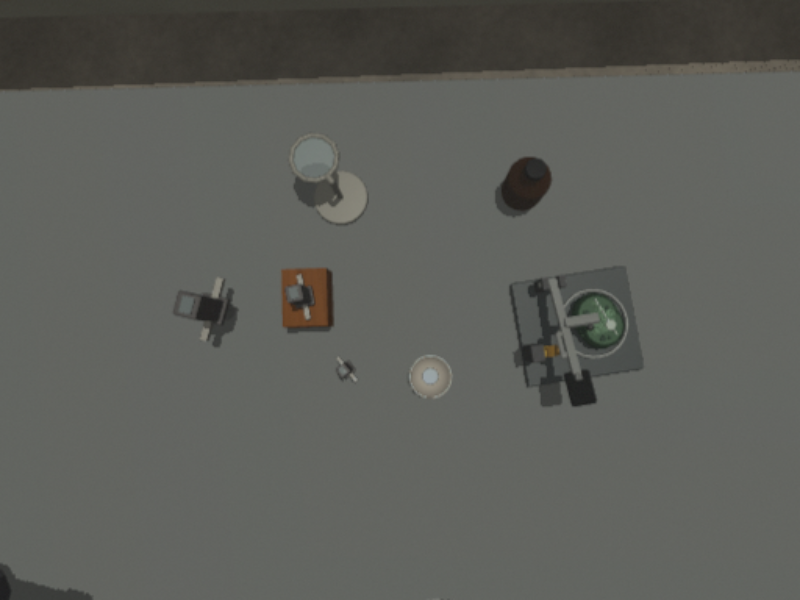

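View pics/s1.png

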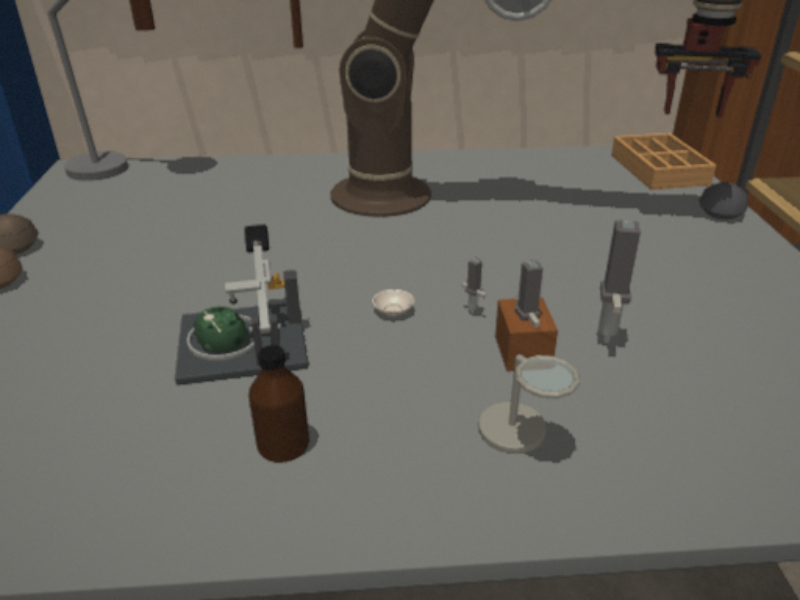

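The top picture shows three probes: a large one at (205,305), one in the wooden rest at (300,295), and a small one at (345,370). The one in the rest is the middle-sized, and the task says it stands there. The bed is at (580,325), with the handle at (580,388) and the pale spot at (611,325). I'll measure these and confirm in an enlarged crop.

Run:
```python
from h import *
im,P=cloud('top'); print(P.shape)
g=lambda a:np.clip(255*(a/255.)**.55,0,255).astype(np.uint8)
A=cv2.resize(g(im[165:255,105:245]),None,fx=5.6,fy=5.6,interpolation=2)[:300*2]
B=cv2.resize(g(im[165:265,320:420]),(500,500),interpolation=cv2.INTER_CUBIC)
C=np.zeros((500,800,3),np.uint8); 
A=cv2.resize(g(im[165:255,170:240]),(300,386),interpolation=cv2.INTER_CUBIC)
C[:386,:300]=A; C[:,300:]=B; cv2.imwrite('pics/c1.png',C[...,::-1])
Z=P[...,2]
def reg(u0,u1,v0,v1,z0,z1,name):
    m=np.zeros(Z.shape,bool);m[v0:v1,u0:u1]=True;m&=(Z>z0)&(Z<z1)
    q=P[m]; r=cv2.minAreaRect(q[:,:2].astype(np.float32)*1000)
    print(name,len(q),np.round(q.mean(0),4),np.round(np.median(q,0),4),'rect',np.round(r[0],1),np.round(r[1],1),round(r[2],1))
    return q
reg(170,225,165,215,.062,.074,'resttop')
reg(170,225,165,215,.074,.09,'bar')
reg(170,225,165,215,.13,.17,'probetop')
reg(320,420,165,265,.010,.019,'bed')
reg(350,400,225,265,.12,.17,'handle')
reg(355,410,180,230,.048,.058,'stonetop')
reg(355,410,180,230,.019,.026,'ring')
reg(320,420,170,240,.075,.13,'lever etc')
reg(100,155,170,225,.1,.3,'big');reg(210,235,225,250,.06,.2,'small')
```

```text
(384, 512, 3)
resttop 766 [0.6048 0.1927 0.0705] [0.6013 0.1885 0.0706] rect [605.9 195.2] [90.3 71. ] 1.7
bar 134 [0.605  0.1921 0.0793] [0.598  0.1907 0.0797] rect [608.4 192.7] [67.7 84.7] 87.1
probetop 140 [0.6051 0.1937 0.153 ] [0.6052 0.1931 0.155 ] rect [605.5 195.4] [24.  24.6] 13.0
bed 2917 [ 0.5528 -0.234   0.0152] [ 0.5518 -0.2316  0.0153] rect [ 553.1 -237.1] [169.8 189.9] 7.7
handle 460 [ 0.4704 -0.207   0.1408] [ 0.4682 -0.2058  0.1421] rect [ 476.4 -207.6] [76.7 36.4] 8.1
stonetop 622 [ 0.5597 -0.2675  0.0531] [ 0.5583 -0.2686  0.0531] rect [ 560.7 -265.3] [84.2 64.7] 20.6
ring 200 [ 0.5598 -0.2794  0.0222] [ 0.5669 -0.2873  0.0223] rect [ 561. -267.] [127.5 123.7] 88.8
lever etc 832 [ 0.5521 -0.193   0.1034] [ 0.5509 -0.1932  0.102 ] rect [ 554.6 -200.8] [ 91.3 148.6] 78.1
big 560 [0.5878 0.3242 0.1688] [0.5876 0.32   0.19  ] rect [588.4 328.4] [40.1 95.7] 82.7
small 67 [0.493  0.1321 0.0964] [0.4933 0.1318 0.1003] rect [492.5 133.4] [16.  16.9] 39.0
```

View pics/c1.png

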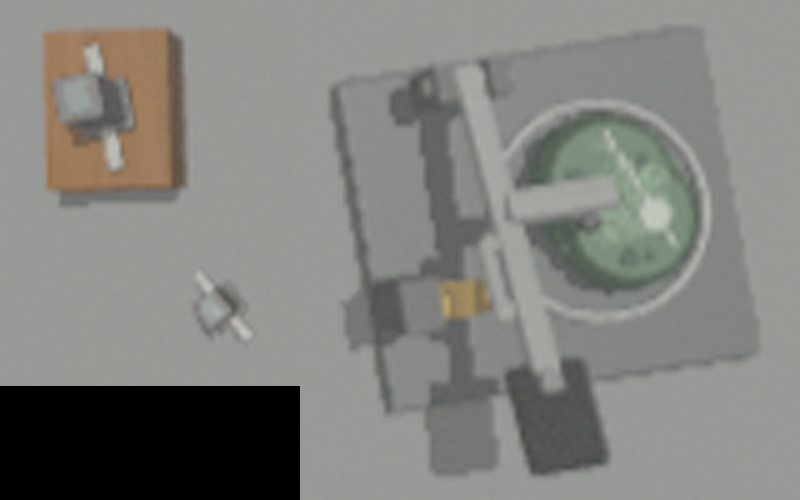

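The crop confirms it. The probe in the wooden rest, with its top at z 0.155, matches the given 0.155. The big probe is taller and the small one is at z about 0.10, so both are look-alikes. Next I'll compute the precise targets.

Run:
```python
from h import *
im,P=cloud('top');Z=P[...,2]
z=np.load('pics/top.npz');T=z['T'];fv,cx,cy=z['k'];f=192/np.tan(np.radians(fv)/2)
def ray(u,v,h):
    d=T[:3,:3]@np.array([(u-cx)/f,(v-cy)/f,1]);o=T[:3,3];return o+d*(h-o[2])/d[2]
hsv=cv2.cvtColor(im,cv2.COLOR_RGB2HSV)
m=np.zeros(Z.shape,bool);m[180:225,362:405]=1
m&=(abs(Z-.053)<.004)&(im.min(2)>hsv[170:176,330:334,2].mean()*0+105-0)
print(im[165+43,320+71],im[165+30,320+60],im[165+30,320+64])
m2=np.zeros(Z.shape,bool);m2[180:225,362:405]=1
m2&=(abs(Z-.053)<.004)&(hsv[...,1]<70)
for M in(m,m2):
    v,u=np.nonzero(M);
    if len(u)<5: continue
    Q=np.array([ray(a,b,.053) for a,b in zip(u,v)])[:,:2]
    c=np.median(Q,0);l=cv2.fitLine(Q.astype(np.float32),cv2.DIST_HUBER,0,1e-4,1e-4).ravel()
    print(len(u),list(zip(u,v))[:60],'med',c,'ang',np.degrees(np.arctan2(l[1],l[0])))
print('spot by eye',ray(320+355/5-.5+.1,165+213/5-.5,.053),'line',ray(320+307/5,165+130/5,.053),ray(320+376/5,165+243/5,.053))
s=386/90;sx=300/70
a=ray(170+93/sx,165+45/s,.08);b=ray(170+117/sx,165+168/s,.08);print('bar',a,b,np.degrees(np.arctan2(*(a-b)[1::-1])))
# robust tops
for n,(u0,u1,v0,v1),z0,z1 in(('probe top',(170,225,165,215),.152,.16),('handle dark',(350,400,225,265),.125,.17)):
    M=np.zeros(Z.shape,bool);M[v0:v1,u0:u1]=1;M&=(Z>z0)&(Z<z1)
    if 'dark' in n: M&=im.max(2)<60
    q=P[M];r=cv2.minAreaRect(q[:,:2].astype(np.float32)*1000);print(n,len(q),q.mean(0),r)
y=np.radians(7.7);R=np.array([[np.cos(y),-np.sin(y)],[np.sin(y),np.cos(y)]]);B=np.array([.5531,-.2371])
for n,p in(('handle up',(-84,40)),('dn',(-98,40)),('pad',(0,-4)),('ring',(0,-25))):print(n,B+R@np.array(p)/1000)
```

```text
[150 159 146] [71 88 69] [ 91 107  90]
42 [(np.int64(381), np.int64(191)), (np.int64(382), np.int64(193)), (np.int64(382), np.int64(194)), (np.int64(384), np.int64(196)), (np.int64(384), np.int64(197)), (np.int64(384), np.int64(198)), (np.int64(385), np.int64(198)), (np.int64(386), np.int64(199)), (np.int64(387), np.int64(201)), (np.int64(387), np.int64(202)), (np.int64(389), np.int64(204)), (np.int64(391), np.int64(204)), (np.int64(388), np.int64(205)), (np.int64(391), np.int64(205)), (np.int64(392), np.int64(205)), (np.int64(388), np.int64(206)), (np.int64(389), np.int64(206)), (np.int64(390), np.int64(206)), (np.int64(391), np.int64(206)), (np.int64(392), np.int64(206)), (np.int64(388), np.int64(207)), (np.int64(389), np.int64(207)), (np.int64(390), np.int64(207)), (np.int64(391), np.int64(207)), (np.int64(392), np.int64(207)), (np.int64(393), np.int64(207)), (np.int64(388), np.int64(208)), (np.int64(389), np.int64(208)), (np.int64(390), np.int64(208)), (np.int64(391), np.int64(208)), (np.int64(392), np.int64(208)), (np.int64(393), np.int64(208)), (np.int64(389), np.int64(209)), (
[... 2254 characters left out ...]
] med [ 0.56013117 -0.26885581] ang 24.785349
spot by eye [ 0.55290362 -0.28104267  0.053     ] line [ 0.59281239 -0.2603891   0.053     ] [ 0.53682363 -0.2914946   0.053     ]
bar [0.63878967 0.20077175 0.08      ] [0.56939713 0.18777973 0.08      ] 10.60442735024565
probe top 110 [0.60558167 0.19538381 0.15590874] ((605.5917358398438, 195.707275390625), (23.581634521484375, 23.96079444885254), 12.942453384399414)
handle dark 318 [ 0.46060276 -0.20780863  0.14489182] ((461.3269958496094, -208.5493927001953), (47.03780746459961, 34.459068298339844), 6.253390789031982)
handle up [ 0.46449796 -0.20871551]
dn [ 0.4506242  -0.21059132]
pad [ 0.55363594 -0.24106393]
ring [ 0.55644965 -0.26187458]
```

play_rows(steps=[0.2,-0.2,0.3,0,0,-0.08,0,0.5,-0.45,0.4,0,0,-0.16,0,0.8,-0.7,0.4,0,0,-0.24,0,1,-0.9,0.4,0,0,-0.32,0,1,-1,0.4,0,0,-0.4,0,1,-1,0.4,0,0,-0.48,0,1,-1,0.4,0,0,-0.56,0,1,-1,0.4,0,0,-0.56,0])

```text
time: 1.1
position: [0.4115, 0.3531, 0.3226]
orientation: [-3.141, 0.0, 1.707]
ft_force: [0.2, -0.2, 0.4]
width: 0.0117
grip_force: 0.0
```

play_rows(steps=[0.05,-0.25,0,0,0,0,0,0.1,-0.5,0,0,0,0,0,0.15,-0.75,0,0,0,0,0,0.18,-1,0,0,0,0,0,0.18,-1,0,0,0,0,0])

```text
time: 1.72
position: [0.4563, 0.1005, 0.3229]
orientation: [3.141, 0.0, 1.707]
ft_force: [-0.6, 1.0, 0.7]
width: 0.0008
grip_force: 0.0
```

play_rows(steps=[0,-0.25,0,0,0,0,0,0,-0.5,-0.1,0,0,0,0,0,-0.75,-0.2,0,0,0,0,0,-1,-0.4,0,0,0,0,0,-1,-0.4,0,0,0,0,0])

```text
$.steps: bad value
```

play_rows(steps=[0,-0.25,-0.1,0,0,0,0,0,-0.25,-0.2,0,0,0,0,0,-0.25,-0.24,0,0,0,0,0,-0.25,-0.24,0,0,0,0])

```text
time: 2.22
position: [0.4559, 0.0432, 0.2623]
orientation: [-3.14, 0.0, 1.712]
ft_force: [0.5, 0.3, -0.4]
width: 0.0007
grip_force: 0.0
```

play_rows(steps=[0,-0.25,0,0,0,0,0,0,-0.5,0,0,0,0,0,0,-0.75,-0.1,0,0,0,0,0,-1,-0.25,0,0,0,0,0,-1,-0.38,0,0,0,0,0,-1,-0.38,0,0,0,0])

```text
time: 2.98
position: [0.4555, -0.2082, 0.1662]
orientation: [-3.137, -0.001, 1.708]
ft_force: [0.3, 0.0, 0.4]
width: 0.0005
grip_force: 0.0
```

play_rows(steps=[0,0,-0.08,0,0,0,0,0,0,-0.14,0,0,0,0,-0.01,0,-0.2,0,0,0,0,-0.02,0,-0.26,0,0,0,0,-0.03,0,-0.31,0,0,0,0,-0.03,0,-0.35,0,0,0,0,-0.03,0,-0.35,0,0,0,0])

```text
time: 3.85
position: [0.4498, -0.2088, 0.0804]
orientation: [3.14, 0.001, 1.708]
ft_force: [-0.0, -0.7, 7.4]
width: 0.0002
grip_force: 3.4
```

play_rows(steps=[0,0,-0.02,0,0,0,0,0,0,-0.03,0,0,0,0,0,0,-0.036,0,0,0,0,0,0,-0.036,0,0,0,0])

```text
time: 4.35
position: [0.4498, -0.2088, 0.072]
orientation: [3.139, 0.001, 1.708]
ft_force: [-0.8, -1.6, 9.3]
width: 0.0005
grip_force: 4.4
```

Tip at 72 mm, which is past the 0.40 rad height of about 77.6 mm. I'll push 2 mm more, then rise.

play_rows(steps=[0,0,-0.01,0,0,0,0,0,0,-0.01,0,0,0,0,0,0,0.04,0,0,0,0,0,0,0.12,0,0,0,0,0,0,0.3,0,0,0,0,0,0,0.5,0,0,0,0,0,0,0.6,0,0,0,0.5,0,0.2,0.6,0,0,0,1,0,0.5,0.6,0,0,0,1,0,0.8,0.6,0,0,0,1,0,1,0.6,0,0,0,1,0,1,0.6,0,0,0,1])

```text
time: 5.85
position: [0.4482, 0.0459, 0.2211]
orientation: [3.142, -0.001, 1.715]
ft_force: [-0.0, -0.7, -0.2]
width: 0.0571
grip_force: 0.0
```

Run:
```python
from h import *
im,_=snap('top');im,P=cloud('top');Z=P[...,2]
cv2.imwrite('pics/c2.png',cv2.resize(np.clip(255*(im[165:265,320:420]/255.)**.55,0,255).astype(np.uint8)[...,::-1],(500,500),interpolation=2))
M=np.zeros(Z.shape,bool);M[220:270,345:405]=1;M&=(Z>.05)&(im.max(2)<60);print('handle',len(P[M]),np.median(P[M],0))
print(observe()['position'])
z=np.load('pics/top.npz');T=z['T'];fv,cx,cy=z['k'];f=192/np.tan(np.radians(fv)/2)
def ray(u,v,h):
    d=T[:3,:3]@np.array([(u-cx)/f,(v-cy)/f,1]);o=T[:3,3];return (o+d*(h-o[2])/d[2])[:2]
m=np.zeros(Z.shape,np.uint8);m[180:225,362:405]=1
m&=((abs(Z-.053)<.004)&(im.min(2)>105)).astype(np.uint8)
n,l,s,c=cv2.connectedComponentsWithStats(cv2.morphologyEx(m,cv2.MORPH_OPEN,np.ones((3,3),np.uint8)));print(s,c)
i=1+np.argmax(s[1:,4]);sp=ray(*c[i],.053);print('spot',sp)
v,u=np.nonzero(m);Q=np.array([ray(a,b,.053) for a,b in zip(u,v)]);far=Q[np.hypot(*(Q-sp).T)>.011]
a=np.degrees(np.arctan2(*(far-sp).T[::-1]));print(np.round(far,4).tolist(),np.round(a,1))
```

```text
handle 273 [ 0.44793249 -0.20925335  0.08497932]
[0.44837596 0.04521476 0.22106493]
[[     0      0    512    384 196577]
 [   388    204      6      7     31]] [[255.47869283 191.49756584]
 [390.61290323 206.93548387]]
spot [ 0.55330435 -0.28109279]
[[0.5928, -0.2594], [0.5879, -0.2616], [0.5804, -0.2662], [0.578, -0.2661], [0.5755, -0.266], [0.5754, -0.2684], [0.573, -0.2683], [0.5729, -0.2707], [0.5705, -0.2706], [0.5704, -0.2731], [0.5681, -0.2681], [0.5681, -0.2705], [0.568, -0.273], [0.5657, -0.268], [0.5656, -0.2728], [0.5655, -0.2753], [0.5631, -0.2752], [0.5561, -0.2578], [0.5466, -0.2452], [0.5466, -0.2476], [0.5465, -0.25], [0.5464, -0.2525], [0.5441, -0.2475], [0.5408, -0.2888], [0.5383, -0.2886]] [  28.7   29.4   28.8   31.3   34.3   29.8   33.    27.8   31.3   25.1
   41.3   35.6   29.    46.7   34.    25.5   31.3   83.2  100.6  101.4
  102.4  103.5  105.3 -148.5 -153.2]
```

View pics/c2.png

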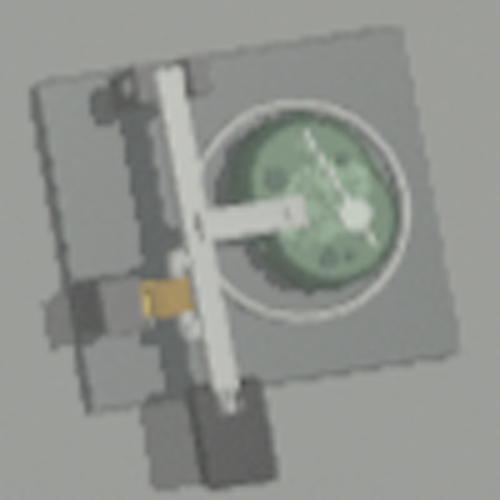

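The lever is latched: the handle is at 85 mm and the bolt is over the lever. The spot is at (0.5533, -0.2811) and the line at about 29.5°. Next is the probe at (0.6056, 0.1955), yaw about 12°.

play_rows(steps=[0.2,0.15,0,0,0,0,1,0.4,0.35,0,0,0,0.02,1,0.6,0.55,0,0,0,0.036,1,0.63,0.6,0,0,0,0.036,1,0.63,0.6,0,0,0,0.036,1])

```text
time: 6.52
position: [0.6072, 0.1915, 0.22]
orientation: [-3.141, 0.002, 1.784]
ft_force: [-1.2, -0.9, -0.1]
width: 0.0879
grip_force: 0.0
```

Run:
```python
from h import *
o=observe();print(o['position'],o['orientation'],o['width'])
im,_=snap('wrist');im,P=cloud('wrist');Z=P[...,2]
cv2.imwrite('pics/w1.png',np.clip(255*(im/255.)**.6,0,255).astype(np.uint8)[...,::-1])
M=(Z>.152)&(Z<.16)&(np.hypot(P[...,0]-.6056,P[...,1]-.1955)<.03)
q=P[M];print(len(q),q.mean(0),cv2.minAreaRect(q[:,:2].astype(np.float32)*1000))
```

```text
[0.6071996  0.19149753 0.22001401] [-3.14077293e+00  1.52639679e-03  1.78437726e+00] 0.08791684674404332
750 [0.60505855 0.19526987 0.15507865] ((605.1610107421875, 194.5915069580078), (23.408893585205078, 24.23438262939453), 11.999896049499512)
```

View pics/w1.png

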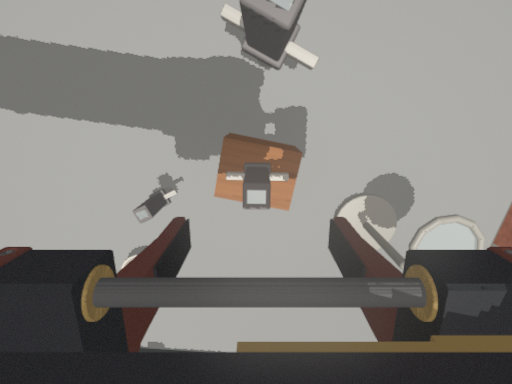

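The wrist view shows the probe's square top at (257,197), aligned with the fingers. The measured centre is (0.605, 0.195) at yaw 12°. Descending.

play_rows(steps=[-0.008,0.014,-0.1,0,0,0,1,-0.008,0.014,-0.2,0,0,0,1,-0.008,0.014,-0.32,0,0,0,1,-0.008,0.014,-0.42,0,0,0,1,-0.008,0.014,-0.464,0,0,0,1,-0.008,0.014,-0.464,0,0,0,1,-0.008,0.014,-0.464,0,0,0,0,-0.008,0.014,-0.464,0,0,0,0,-0.008,0.014,-0.464,0,0,0,0,-0.008,0.014,-0.464,0,0,0,0,-0.008,0.014,-0.464,0,0,0,0])

```text
time: 7.95
position: [0.6042, 0.1949, 0.1052]
orientation: [3.142, 0.0, 1.783]
ft_force: [-0.6, 0.9, 0.2]
width: 0.0413
grip_force: 0.0
```

play_rows(steps=[0,0,0,0,0,0,0,0,0,0,0,0,0,0,0,0,0,0,0,0,0,0,0,0,0,0,0,0])

```text
time: 8.45
position: [0.6041, 0.1948, 0.1051]
orientation: [-3.141, 0.0, 1.783]
ft_force: [-0.6, -0.4, -0.0]
width: 0.024
grip_force: 29.9
```

play_rows(steps=[0,0,0.06,0,0,0,0,0,0,0.16,0,0,0,0,0,0,0.3,0,0,0,0,0,0,0.45,0,0,0,0,0,0,0.56,0,0,0,0,0,0,0.6,0,0,0,0,0,0,0.6,0,0,0,0,0,0,0.6,0,0,0,0])

```text
time: 9.45
position: [0.6035, 0.1948, 0.2539]
orientation: [-3.14, 0.0, 1.783]
ft_force: [0.2, 0.3, -2.2]
width: 0.0242
grip_force: 29.9
```

play_rows(steps=[0,-0.12,0,0,0,0,0,0,-0.28,0,0,0,0.04,0,-0.05,-0.46,0,0,0,0.08,0,-0.1,-0.64,0,0,0,0.12,0,-0.15,-0.82,0,0,0,0.144,0,-0.2,-0.95,0,0,0,0.144,0,-0.2,-1,0,0,0,0.144,0,-0.2,-1,0,0,0,0.144,0])

```text
time: 10.45
position: [0.5543, -0.0552, 0.2547]
orientation: [-3.141, -0.0, 2.084]
ft_force: [-0.9, 0.6, -1.3]
width: 0.024
grip_force: 29.9
```

play_rows(steps=[0,-0.12,0,0,0,0,0,0,-0.28,0,0,0,0,0,0,-0.46,0,0,0,0,0,0,-0.64,0,0,0,0,0,0,-0.8,0,0,0,0,0,0,-0.88,0,0,0,0,0,0,-0.9,0,0,0,0,0,0,-0.9,0,0,0,0,0,0,-0.9,0,0,0,0])

```text
$.steps: bad value
```

Run:
```python
from h import *
o=observe();print(o['position'],o['orientation'],o['width'],o['grip_force'],o['ft_force'])
im,_=snap('scene');im,P=cloud('scene')
cv2.imwrite('pics/s2.png',cv2.resize(np.clip(255*(im[60:270,80:290]/255.)**.6,0,255).astype(np.uint8)[...,::-1],(600,600),interpolation=2))
```

```text
[ 0.55431412 -0.05518246  0.25465484] [-3.14113877e+00 -3.17457156e-04  2.08396395e+00] 0.023950109391500257 29.899037182331085 [-0.87204711  0.58282557 -1.26337576]
```

View pics/s2.png

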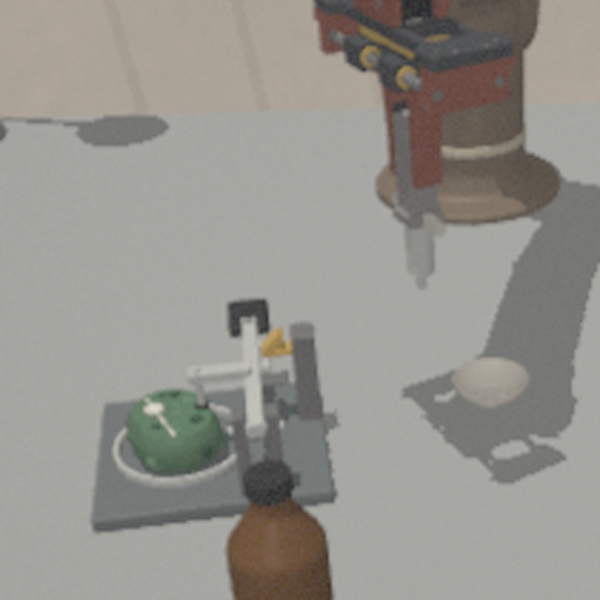

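The probe is held upright in the fingers (tip at (420,285)) and the lever is still latched. Resending the move that was refused.

play_rows(steps=[-0.004,-0.12,0,0,0,0,0,-0.004,-0.3,0,0,0,0,0,-0.004,-0.5,0,0,0,0,0,-0.004,-0.68,0,0,0,0,0,-0.004,-0.82,0,0,0,0,0,-0.004,-0.9,0,0,0,0,0,-0.004,-0.904,0,0,0,0,0,-0.004,-0.904,0,0,0,0,0,-0.004,-0.904,0,0,0,0,0])

```text
time: 11.62
position: [0.5538, -0.2793, 0.2551]
orientation: [3.141, -0.001, 2.087]
ft_force: [0.5, 0.9, -2.1]
width: 0.0237
grip_force: 29.9
```

play_rows(steps=[-0.001,-0.006,-0.1,0,0,0,0,-0.001,-0.006,-0.2,0,0,0,0,-0.001,-0.006,-0.3,0,0,0,0,-0.001,-0.006,-0.36,0,0,0,0,-0.001,-0.006,-0.37,0,0,0,0,-0.001,-0.006,-0.37,0,0,0,0])

```text
time: 12.38
position: [0.5533, -0.2827, 0.1633]
orientation: [3.141, 0.001, 2.085]
ft_force: [0.1, -0.0, -1.8]
width: 0.0241
grip_force: 29.9
```

Run:
```python
from h import *
o=observe();print(o['position'],o['orientation'],o['ft_force'])
a,_=snap('scene');im,P=cloud('scene');b,_=snap('wrist')
g=lambda a,s:cv2.resize(np.clip(255*(a/255.)**.6,0,255).astype(np.uint8)[...,::-1],s,interpolation=cv2.INTER_CUBIC)
C=np.zeros((500,800,3),np.uint8);C[:,:400]=g(a[140:240,110:190],(400,500));C[:300,400:]=g(b,(400,300))
cv2.imwrite('pics/s3.png',C)
# project expected points
z=np.load('pics/scene.npz');T=np.linalg.inv(z['T']);fv,cx,cy=z['k'];f=192/np.tan(np.radians(fv)/2)
for n,p in(('spot',(.5533,-.2811,.053)),('tip exp',(o['position'][0],o['position'][1],o['position'][2]-.0801-.016)),('top',(o['position'][0],o['position'][1],o['position'][2]-.0801+.045))):
    q=T@np.array([*p,1]);u,v=cx+f*q[0]/q[2],cy+f*q[1]/q[2];print(n,u,v,'crop',(u-110)*5,(v-140)*5)
```

```text
[ 0.55332653 -0.28271603  0.16331956] [3.14104760e+00 6.70853158e-04 2.08512907e+00] [ 0.12460021 -0.00712604 -1.83214878]
spot 133.8037514375655 202.98250492969362 crop 119.01875718782748 314.9125246484681
tip exp 132.16345122474206 198.01451319352824 crop 110.81725612371031 290.07256596764125
top 127.94284024302598 175.698050067832 crop 89.71420121512992 178.49025033916007
```

View pics/s3.png

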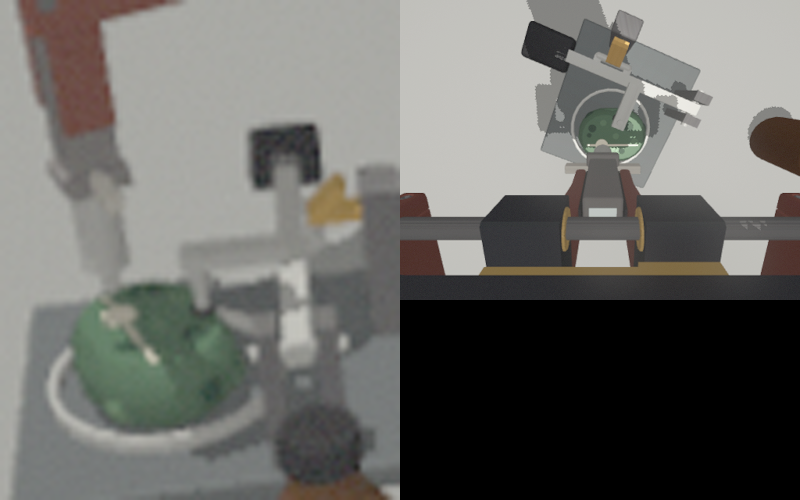

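The spot is at crop (121,313), projected (119,315). The tip is near (110,290), projected (111,290), and the wrist view shows the bar parallel to the scribed line. Lowering gently.

play_rows(steps=[0,0.006,-0.02,0,0,0,0,0,0.006,-0.035,0,0,0,0,0,0.006,-0.045,0,0,0,0,0,0.006,-0.055,0,0,0,0,0,0.006,-0.065,0,0,0,0,0,0.006,-0.072,0,0,0,0,0,0.006,-0.076,0,0,0,0,0,0.006,-0.076,0,0,0,0,0,0.006,-0.076,0,0,0,0])

```text
time: 13.6
position: [0.5529, -0.2812, 0.1438]
orientation: [3.141, 0.0, 2.085]
ft_force: [-0.5, -0.0, 0.4]
width: 0.024
grip_force: 29.9
```

Run:
```python
from h import *
for i in range(4):
    o=observe();print(np.round(o['position'],4),np.round(o['ft_force'],2));read_camera('wrist')
```

```text
[ 0.5529 -0.2812  0.1438] [-0.53 -0.05  0.43]
[ 0.5529 -0.2812  0.1438] [-0.65  0.51  0.59]
[ 0.5529 -0.2812  0.1438] [-1.34  0.57  0.5 ]
[ 0.5529 -0.2812  0.1437] [-0.64 -0.21  0.91]
```

The contact force is about 2.3 N, so the tip is pushed in about 5.3 mm, which agrees with the height. I'll lower it 1.5 mm more.

play_rows(steps=[0,0,-0.003,0,0,0,0,0,0,-0.006,0,0,0,0,0,0,-0.006,0,0,0,0,0,0,-0.006,0,0,0,0,0,0,-0.006,0,0,0,0,0,0,-0.006,0,0,0,0])

```text
time: 14.55
position: [0.5529, -0.2812, 0.1422]
orientation: [3.142, 0.0, 2.085]
ft_force: [-0.5, -0.0, 0.9]
width: 0.0241
grip_force: 29.9
```

Run:
```python
from h import *
f=[]
for i in range(5):
    o=observe();f.append(o['ft_force']);a,_=snap('scene')
print(np.round(o['position'],4),np.mean(f,0),abs(o['joint_velocities']).max())
b,_=snap('wrist')
g=lambda a,s:cv2.resize(np.clip(255*(a/255.)**.6,0,255).astype(np.uint8)[...,::-1],s,interpolation=cv2.INTER_CUBIC)
C=np.zeros((500,800,3),np.uint8);C[:,:400]=g(a[140:240,110:190],(400,500));C[:400,400:]=g(b[120:220,210:310],(400,400))
cv2.imwrite('pics/s4.png',C)
```

```text
[ 0.5529 -0.2811  0.1421] [-0.32554268  0.08326022  1.02602683] 0.002532432765946467
```

View pics/s4.png

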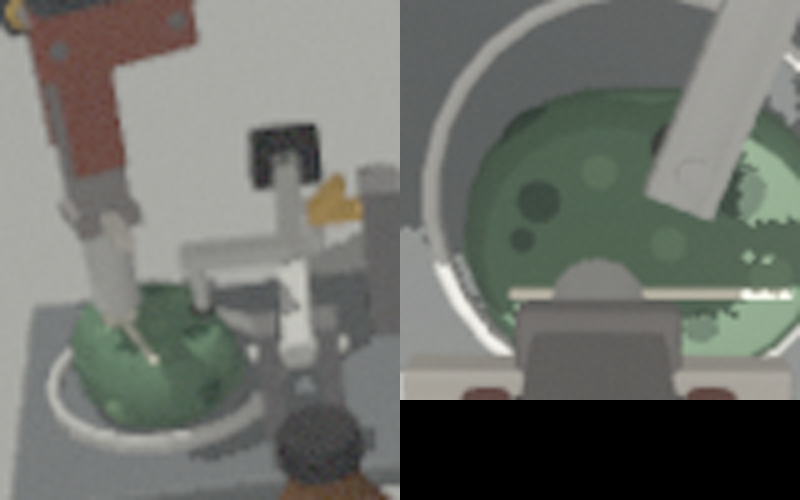

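The tip covers the spot (crop (122,315)), the bar is parallel to the line, and the lever is latched. The force is about 2.75 N, which means about 7 mm. Handing in.

```bash
python3 -c "
from bench import *
print(finish_job())"
```

```text
the job is handed in; nothing more can be done
None
```

I latched the lever and handed the job in with the middle-sized probe held upright on the pale spot, its bar in line with the scribed line and its tip pushed in about 7 mm; `finish_job()` returned no verdict.

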